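# Hitch the decorating hand-rest onto its ball post

### The arm

A 6-joint arm with a two-finger parallel gripper is mounted at the origin on the work surface. World frame = base frame: x ahead of the robot, y to its left, z up, the work surface at z = 0. Lengths are in m, angles in degrees, forces in N, time in s.
With the tool pointing down it reaches from about 0.375 to 0.75 m from the base axis. Payload 9 kg.
Tool frame: the origin (TCP) lies where the fingers leave the gripper's body, on its centre line; the fingertips stand 73 mm ahead of it and the grasp point (between the pads) lies 54 mm ahead of it (robot.tip_reach is the distance from the TCP to the fingertips, in m); z points along the fingers, y is the line along which they close (so a half turn about z gives the same grasp; the last joint's range is limited). The gripper opens to 85 mm and grips with 20 to 120 N. Pads are 22 mm wide; open, the fingers measure 114 mm over their backs; the gripper's body (76 mm by 85 mm) begins 54 mm behind the grasp point. The pads swing forward as they close: fully open they stand 13 mm farther back than shut.
Start: joints at [60.006, 5.964, 5.575, 89.605, 0, 77.527], TCP at [0.181, 0.572, 0.304] pointing down, gripper open.
Joint ranges: [-171.21, 171.21], [-48.23, 106.86], [-62.78, 66.21], [-105.2, 120.99], [-86.42, 89.51], [-180, 180]. Speed limits (degrees/s): [127.2, 127.2, 147.25, 180, 180, 180].

### API

Orientations are given as [roll, pitch, yaw] about the fixed x, y, z axes, in that order (R = Rz(yaw) Ry(pitch) Rx(roll)).
In Python, from plant import robot gives the robot as it stands. Calls block until the motion is done:
- robot.move_pose(position, orientation): joint-space move of the TCP to a pose.
- robot.line_to(position, vel=0.15, rotation=None, guard=None): straight line of the TCP; rotation=None keeps the orientation; vel is the mean speed in m/s. With guard (N) it stops when the force on the tool has changed by that much, and returns True; else False.
- robot.goto_joints(angles): joint-space move.
- robot.set_gripper(opening): finger opening in m; the grip force is fixed at half the most; returns when the fingers have stopped.
- robot.pause(seconds).
- robot.ik(position, orientation): joint angles nearest the present ones, or None.
- robot.observe(): the state.
- robot.grab_frame(name): name is "side" or "top"; returns the picture (420x560x3 uint8, blue, green, red); there is no depth.
- robot.get_calibration(name): a dict with "vertical_fov" (degrees; the focal length in pixels is half the picture's height over the tangent of half this angle, whatever the lens; pixels are square), "cx", "cy" (the principal point, pixels), "rvec" (rotation vector, rad) and "tvec" (3), from world to camera coordinates, as OpenCV has them. Camera axes: x right, y down, z forward; pixel columns grow to the right and rows downward; lengths in m; the calibration is good to about 2 mm. A picture is of the moment at which its call begins. get_calibration takes no time and is no camera call.
A pose or a line that the arm cannot do raises robot.IKError and nothing moves.
- robot.job_done(): hands the job in; it is judged then, once.
The state is a dict: "time": time; "q": joint angles; "qvel": joint speeds; "joint_torque": joint torques, N m; "tool_pos": TCP position; "tcp_rot": TCP orientation; "ft_force": force on the tool from outside, world axes, zero at the start; "torque": the same for the moment, N m; "gripper_width": finger opening in m; "gripper_force": force on a finger pad.
Only numpy, scipy, OpenCV 4.12 (cv2) and the standard library are available. Lean on these libraries where they do the work, as an engineer would, in place of code of your own. Each camera call takes 0.05 s, during which the arm holds its last target. There are 200 camera calls.

### The job

Hitch the wooden hand-rest to the ball post on the bench: while the hand-rest is still away from the post, raise the handle of its coupler, then carry the hand-rest over, lower the coupler gently onto the ball (do not let it drop) and push it fully home over the ball, and then press the handle all the way down so that it is locked. Feel your way: let the post take no more than about 35 N at any time, and leave the pots, jars and tools on the bench as they are.

Things in the scene. Friction and masses are not known exactly. Their poses are not given: they have to be found in the camera images.
- post: Steel ball post fixed to the bench: flange 68 mm across and 10 mm thick, sleeve 24 mm across up to 27 mm, then a 10 mm stem with a 30 mm steel ball on top. Origin on the post's axis at bench level, z up. The stem is screwed in or out: the ball's centre is anywhere from 56 to 82 mm above the bench, and this is not measured, so feel (or look) for it.
- rest: Fixed notched wooden block on which the coupler head lies at the start: 60 mm long (x, from -26 to +34 mm), 64 mm wide (y), its two rails 30 mm high. Origin at bench level.
- coupler: The hand-rest (loose, about 0.66 kg with its handle, up to a fifth more or less, centre of mass roughly 50 mm along +x): aluminium coupler head with a wooden bar behind it. Origin: middle of the head's underside; z up; +x runs along the bar. Head: 46 mm long (x) by 46 mm wide (y), walls from z = 0 to 46 mm plus a 4 mm cap, open below. Bar: 26 mm wide, x = 55 to 185 mm, its top at z = 32 mm.
- foot (a point): Middle of the underside of the foot at the bar's far end (x = 172, z = -30 mm in the coupler's frame); the foot is 76 mm wide across the bar. With the coupler home the foot hangs 2 to 28 mm over the bench or settles on it, so the bar may tip back by up to 10 degrees.
- head_grip (a point): A good place to take the head, across its 46 mm width (y): x = -4, z = 28 mm in the coupler's frame; 4 mm towards -x of its middle so that the raised handle clears the gripper.
- lips (a point): Middle of the mouth between two sprung lips inside the head (z = 17 mm). They first touch the ball with the head about 13 mm short of home; then it takes a push of roughly 8 to 20 N beyond its own weight to snap them past the ball's middle until the ball's top meets the roof inside. The head then stays home by itself. The mouth takes the ball up to about 5 mm off-centre.
- socket (a point): Point on the head's axis, 24 mm above its underside: where the ball's centre is when home (the underside of the head is then 32 to 58 mm over the bench).
- handle (a joint): Angle of the coupler's handle: 0 fully down on its stop (locked), 0.75 rad fully raised (stop); over 0.5 it is raised. It stays where it is left. About 1 to 2 N at the knob raises it; lowering takes 4 to 8 N pressed 40 mm behind the pin. Its hook swings under the ball as it goes down: with the handle down the ball cannot enter, and until the head is home the handle cannot go fully down.
- pin (a point): The handle's hinge pin, along y, between head and bar: x = 38, z = 34 mm in the coupler's frame. The handle lies over the bar and its knob swings up and towards the head. The arm, 12 mm wide and 7 mm thick, rises from the pin to 12 mm behind and 16 mm above it (handle down), then runs straight to the knob.
- knob (a point): Centre of the black ball knob, 20 mm across, at the end of the handle. Handle down: x = 120, z = 60 mm in the coupler's frame (82 mm behind the pin and 26 mm above it, 28 mm over the bar's top); fully raised: about x = 80, z = 109 mm.
- jar_a: Bystander: closed terracotta glaze jar, 48 mm across, 58 mm tall, loose; origin at its underside.
- jar_b: Bystander: closed green glaze jar, 48 mm across, 58 mm tall, loose; origin at its underside.
- bowl: Bystander: small open terracotta bowl, 84 mm across, 40 mm tall, loose; origin at its underside.
- brush: Bystander: brush lying flat, 170 mm long, loose; origin at its underside.
- rib: Bystander: wooden spatula lying flat, 180 mm long, loose; origin at its underside.
- mug: Bystander: white mug, 76 mm across without its handle, 85 mm tall, loose; origin at its underside.
- cone: Bystander: white waisted ceramic plug, 52 mm across, 50 mm tall, loose; origin at its underside.
There are look-alikes about, which are no part of the job. What is shaped like the coupler but green is not meant.

How it is judged:
By the outcome, as a careful person would: the job done as asked, in the order asked, and still so for the second after the job is handed in, with the robot touching nothing.
It also fails if it takes over 72 s, if anything falls off the work surface, if the arm or the gripper's body presses on something with over 40 N, if the wrist force passes 120 N, or if a joint passes its speed limit or range.

## Working session

There is one attempt and no reset: what is moved stays moved. The work goes in short steps, each a Python script; the robot and the scene stay as the last script left them, time stands still between calls to the robot, and variables do not carry over. Pictures are saved under pics/ and viewed, at most 10 in all, crops included, and the job is handed in when it is done.

```bash
mkdir -p pics; ls; python3 - <<'E'
from plant import robot
import cv2
for n in("top","side"):
    cv2.imwrite(f"pics/{n}0.png",robot.grab_frame(n)); c=robot.get_calibration(n); print(n,c)
    import numpy as np
    R=cv2.Rodrigues(np.array(c["rvec"],float))[0]; print(-R.T@np.array(c["tvec"]))
o=robot.observe();print(o["tcp_rot"],o["time"],o["ft_force"])
E
```

```text
pics
top {'vertical_fov': 46.86593386605985, 'cx': 274.2020473694472, 'cy': 213.56234149481259, 'rvec': array([ 2.22014576, -2.18354783,  0.06933838]), 'tvec': array([-0.00756395,  0.51567651,  1.59864237])}
[0.43428221 0.02048206 1.62253393]
side {'vertical_fov': 56.85683448214354, 'cx': 275.59083052328106, 'cy': 203.88004444666402, 'rvec': array([ 2.04209201, -0.48498739,  0.30816967]), 'tvec': array([-0.47067081,  0.20363052,  0.86060747])}
[ 0.11014037 -0.78818136  0.60850708]
[-1.79933574e+02 -1.45835897e-02  1.62478495e+02] 0.1 [ 0.69155741  0.51082691 -1.48616558]
```

View pics/top0.png

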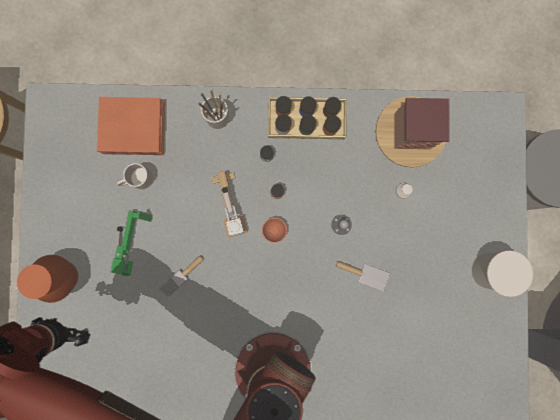

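View pics/side0.png

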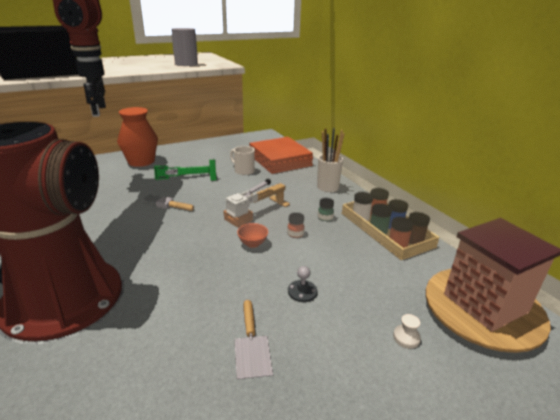

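The top view shows the aluminium and wood coupler, with its head at about (234,227) and its bar running up to (222,175). The green look-alike is at (123,250) and isn't meant. The ball post is at (341,224) top and (303,285) side. The white plug at (404,190) is not the post, because it has no steel flange. I'll confirm with one enlarged crop.

```bash
cat > h.py <<'E'
import numpy as np, cv2
from plant import robot
class Cam:
    def __init__(s,n):
        c=robot.get_calibration(n); s.R=cv2.Rodrigues(np.array(c["rvec"],float))[0]; s.t=np.array(c["tvec"],float)
        s.f=210/np.tan(np.radians(c["vertical_fov"]/2)); s.cx,s.cy=c["cx"],c["cy"]; s.o=-s.R.T@s.t
    def ray(s,p):
        d=s.R.T@np.array([(p[0]-s.cx)/s.f,(p[1]-s.cy)/s.f,1]); return d/np.linalg.norm(d)
    def plane(s,p,z):
        d=s.ray(p); return s.o+d*(z-s.o[2])/d[2]
    def proj(s,P):
        q=s.R@np.array(P)+s.t; return np.array([s.cx+s.f*q[0]/q[2],s.cy+s.f*q[1]/q[2]])
def tri(c1,p1,c2,p2):
    a,b=c1.ray(p1),c2.ray(p2)
    k=np.linalg.lstsq(np.c_[a,-b],c2.o-c1.o,rcond=None)[0]
    A,B=c1.o+a*k[0],c2.o+b*k[1]; return (A+B)/2,np.linalg.norm(A-B)
T,S=Cam("top"),Cam("side")
E
python3 - <<'E'
from h import *
t,s=cv2.imread("pics/top0.png"),cv2.imread("pics/side0.png")
def crop(im,x,y,w,h,k): return cv2.resize(im[y:y+h,x:x+w],None,fx=k,fy=k,interpolation=cv2.INTER_CUBIC)
a=crop(t,200,160,80,80,5);b=crop(t,310,190,60,60,5)
c=crop(s,215,165,80,60,5);d=crop(s,275,255,60,60,5)
o=np.zeros((600,800,3),np.uint8)
# a: top coupler 400x400 at 0,0 ; b 300x300 at 400,0 ; 
o[:400//1,:400]=a; o[:300,400:700]=b
o[300:600,400:800]=c
o[400:600,:200]=cv2.resize(d,(200,200));cv2.imwrite("pics/crop.png",o)
print(T.proj([0,0,0]),S.proj([0,0,0]))
print("head",T.plane((234,227),.05),"post",T.plane((341,224),.07))
E
```

```text
[271.90956661 369.85350869] [ 63.43155286 295.66840756]
head [0.46803778 0.13106964 0.05      ] post [ 0.48293107 -0.21331662  0.07      ]
```

View pics/crop.png

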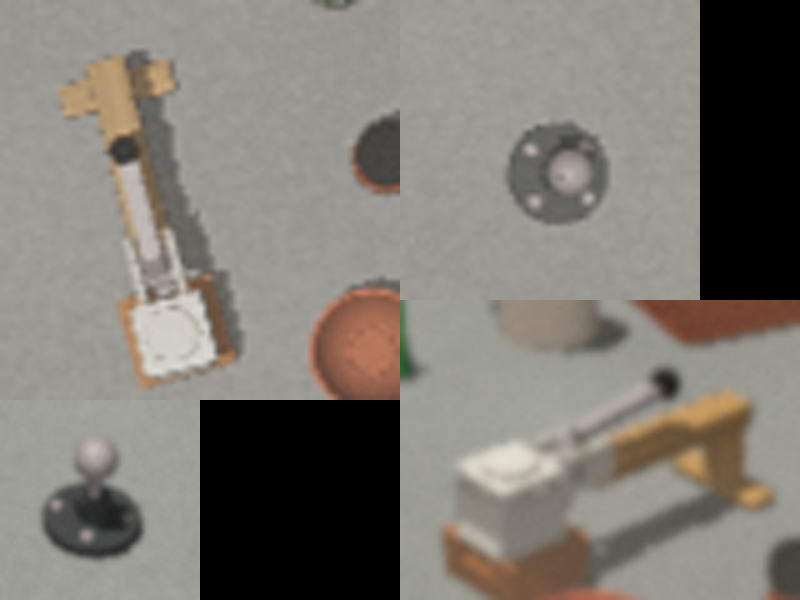

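The crop confirms it: aluminium head with wooden bar and black knob (top (235,227), knob (225,190)), and steel ball post (ball top (344,224), side (304,272)).

```bash
python3 - <<'E'
from h import *
print("ball",tri(T,(343.8,224.0),S,(303.4,271.7)))
print("flange",T.plane((341.2,224.2),.01))
print("cap",tri(T,(234.6,226.2),S,(235.2,197)))
print("knob",tri(T,(224.2,189.6),S,(267.6,181.2)))
kn=T.plane((224.2,189.6),.09)
print("cap@.08",T.plane((234.6,226.2),.08),"knob@.09",kn)
# cap corners in top crop
for p in [(130,302),(205,290),(217,365),(142,378)]: print(T.plane((200+p[0]/5-.4,160+p[1]/5-.4),.08))
# bar foot end center, foot tips
for p in [(112,62)]: print("barend",T.plane((200+p[0]/5-.4,160+p[1]/5-.4),.062))
E
```

```text
ball (array([ 0.48288177, -0.22378138,  0.05868313]), np.float64(0.0012666899854337052))
flange [ 0.48415523 -0.22302649  0.01      ]
cap (array([0.46741891, 0.12827351, 0.07775242]), np.float64(0.005583927228477013))
knob (array([0.58495131, 0.16204808, 0.08854327]), np.float64(0.0009047874853370169))
cap@.08 [0.46996892 0.12710587 0.08      ] knob@.09 [0.58521915 0.16172408 0.09      ]
[0.48921549 0.15611193 0.08      ]
[0.49765956 0.1085831  0.08      ]
[0.45007129 0.10001661 0.08      ]
[0.44103601 0.14746674 0.08      ]
barend [0.64498335 0.1726384  0.062     ]
```

```bash
python3 - <<'E'
from h import *
t=cv2.imread("pics/top0.png"); hsv=cv2.cvtColor(t,cv2.COLOR_BGR2HSV)
roi=np.zeros(t.shape[:2],np.uint8); roi[165:243,208:252]=255
def big(m):
    n,l,s,c=cv2.connectedComponentsWithStats(m&roi); i=1+np.argmax(s[1:,4]); return (l==i).astype(np.uint8),c[i],s[i]
w,c,s=big(cv2.inRange(hsv,(0,0,185),(180,60,255))); print("white",c,s)
ct=cv2.findContours(w[:],0,2)[0][0]
head=w.copy(); head[:218]=0
r=cv2.minAreaRect(cv2.findContours(head,0,2)[0][0]); print("headrect",r); b=cv2.boxPoints(r)
print(np.array([T.plane(p,.08)[:2] for p in b]), T.plane(r[0],.08))
k,c,s=big(cv2.inRange(hsv[:, :],(0,0,0),(180,255,50))); print("dark",c,s,T.plane(c,.09))
w2,c,s=big(cv2.inRange(hsv,(8,80,120),(25,255,255))); print("wood",c,s)
ys,xs=np.nonzero(w2); m=ys<190
for y in range(170,225,3):
    q=xs[ys==y]; print(y,q.min() if len(q) else '',q.max() if len(q) else '')
for yaw in (10,14,194):
    for P in ([.585,.162,.15],[.466,.127,.12],[.479,-.2245,.15]):
        print(yaw,P,np.round(robot.ik(P,[180,0,yaw]) if robot.ik(P,[180,0,yaw]) is not None else [0]))
E
```

```text
white [233.53588517 225.98086124] [226 213  17  22 209]
headrect ((233.52943420410156, 225.11767578125), (16.492422103881836, 14.55213737487793), 75.96376037597656)
[[0.49271288 0.15977671]
 [0.50471182 0.11512477]
 [0.45401107 0.10140197]
 [0.44206835 0.14599479]] [0.47335411 0.13057747 0.08      ]Traceback (most recent call last):
  File "<stdin>", line 11, in <module>
  File "<stdin>", line 5, in big
    return _wrapfunc(a, 'argmax', axis=axis, out=out, **kwds)
    return bound(*args, **kwds)
ValueError: attempt to get argmax of an empty sequence
```

```bash
cat >> h.py <<'E'
def ori(yaw): return [180,0,yaw]
def st(tag=""):
    o=robot.observe(); print(tag,"t%.1f"%o["time"],"tcp",np.round(o["tool_pos"],4),"rot",np.round(o["tcp_rot"],1),"F",np.round(o["ft_force"],1),"w%.4f f%.1f"%(o["gripper_width"],o["gripper_force"])); return o
def knob(pin,yaw,h,tip=0):
    """knob centre for handle angle h (rad); pin = world position of pin"""
    a=np.arctan2(26,82)+h-tip; u=np.array([np.cos(np.radians(yaw)),np.sin(np.radians(yaw)),0])
    return np.array(pin)+.086*(np.cos(a)*u+np.sin(a)*np.array([0,0,1]))
E
python3 - <<'E'
from h import *
q=None
for yaw in (15,195-360):
    for P in ([.585,.162,.2],[.466,.129,.2],[.479,-.2245,.2]):
        r=robot.ik(P,ori(yaw)); print(yaw,P,None if r is None else np.round(r))
robot.set_gripper(.05)
robot.move_pose([.585,.162,.23],ori(15)); st("hover")
robot.line_to([.585,.162,.144],.15,guard=4); st("down")
cv2.imwrite("pics/s1.png",cv2.resize(robot.grab_frame("side")[130:230,190:330],None,fx=4,fy=4,interpolation=2))
E
```

```text
15 [0.585, 0.162, 0.2] [  3.   8.  -4.  79.   0. 168.]
15 [0.466, 0.129, 0.2] [ -0. -14. -25.  80.   0. 165.]
15 [0.479, -0.2245, 0.2] [-39.  -6. -17.  79.   0. 126.]
-165 [0.585, 0.162, 0.2] [  3.   8.  -4.  79.   0. -12.]
-165 [0.466, 0.129, 0.2] [ -0. -14. -25.  80.   0. -15.]
-165 [0.479, -0.2245, 0.2] [-39.  -6. -17.  79.   0. -54.]
hover t2.6 tcp [0.5848 0.1627 0.2302] rot [-180.    -0.    15.1] F [ 0.2 -0.2 -0.2] w0.0499 f0.0
down t3.4 tcp [0.5854 0.1622 0.145 ] rot [ 1.8e+02 -1.0e-01  1.5e+01] F [0.2 0.2 0.1] w0.0496 f0.0
```

View pics/s1.png

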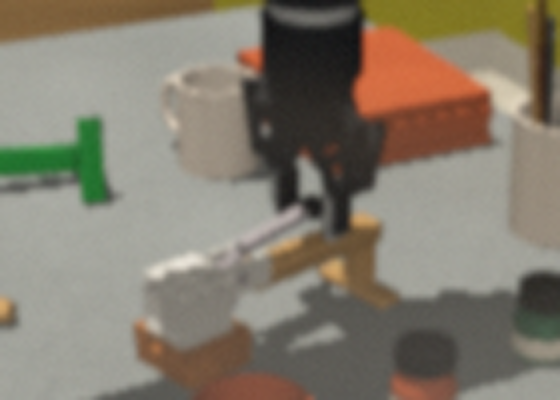

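The side view shows the knob at (312,207) between the open fingers. I'll close and swing it up.

```bash
python3 - <<'E'
from h import *
robot.set_gripper(.0); o=st("closed")
k0=np.array(o["tool_pos"])-[0,0,.054]
pin=k0-(knob([0,0,0],15,0))
for h in np.arange(.12,.77,.12):
    p=knob(pin,15,min(h,.72))+[0,0,.054]
    g=robot.line_to(p,.08,guard=12); o=st("%.2f %s"%(h,g))
    if g: break
cv2.imwrite("pics/s2.png",cv2.resize(robot.grab_frame("side")[130:230,190:330],None,fx=4,fy=4,interpolation=2))
E
```

```text
closed t3.8 tcp [0.5855 0.1623 0.1451] rot [-1.8e+02 -1.0e-01  1.5e+01] F [-1.   2.9  6.2] w0.0163 f58.4
0.12 False t4.1 tcp [0.582  0.1613 0.1552] rot [180.  -0.  15.] F [ 1.   0.8 -0.5] w0.0163 f58.8
0.24 False t4.4 tcp [0.577  0.16   0.1642] rot [180.   0.  15.] F [-0.7 -1.5 -1.2] w0.0166 f58.8
0.36 False t4.7 tcp [0.5716 0.1585 0.1727] rot [180.  -0.  15.] F [-0.7  0.4 -0.9] w0.0167 f58.7
0.48 False t4.9 tcp [0.565  0.1568 0.18  ] rot [180.  -0.  15.] F [ 0.7  0.5 -5.5] w0.0166 f58.6
0.60 False t5.2 tcp [0.5576 0.1548 0.1868] rot [180.  -0.  15.] F [ 0.8 -0.4 -5.4] w0.0166 f58.6
0.72 False t5.5 tcp [0.5494 0.1526 0.1927] rot [180.  -0.  15.] F [ 0.2 -0.3 -6.3] w0.0169 f58.6
```

View pics/s2.png

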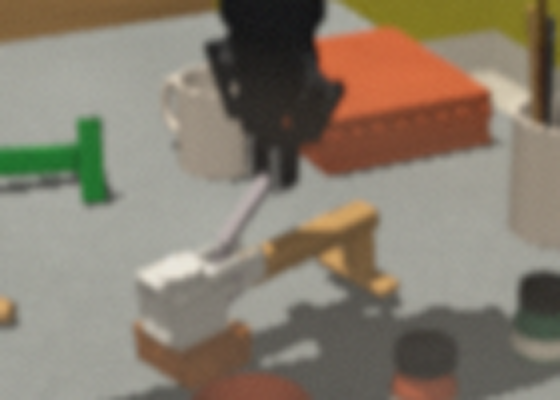

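The handle is steep, with the knob at (270,180), but Fz of −6 N means I'm lifting the bar slightly. I'll ease down until unloaded, then release and look.

```bash
python3 - <<'E'
from h import *
p=np.array(robot.observe()["tool_pos"])
for i in range(8):
    p=p-[0,0,.002]; robot.line_to(p,.02); o=st()
    if o["ft_force"][2]>-1: break
robot.set_gripper(.06); st("open")
robot.line_to(p+[0,0,.09],.2)
robot.move_pose([.45,.3,.3],ori(15)); st()
t,s=robot.grab_frame("top"),robot.grab_frame("side")
cv2.imwrite("pics/t3f.png",t);cv2.imwrite("pics/s3f.png",s)
a=cv2.resize(t[160:245,205:265],None,fx=6,fy=6,interpolation=2);b=cv2.resize(s[160:235,205:285],None,fx=5,fy=5,interpolation=2)
o=np.zeros((510,760,3),np.uint8);o[:510,:360]=a;o[:375,360:760]=b
cv2.imwrite("pics/c3.png",o)
E
```

```text
t5.8 tcp [0.5495 0.1526 0.1903] rot [-180.    0.   15.] F [ 0.4  0.1 -4.8] w0.0166 f58.6
 t6.0 tcp [0.5494 0.1526 0.1884] rot [180.   0.  15.] F [ 0.   0.5 -4.9] w0.0165 f58.7
 t6.3 tcp [0.5497 0.1526 0.1868] rot [180.  -0.  15.] F [ 1.6  0.3 -3.5] w0.0165 f58.9
 t6.5 tcp [0.5505 0.1528 0.1857] rot [180.   -0.2  15. ] F [5.5 1.8 3.7] w0.0167 f59.4
open t7.0 tcp [0.5492 0.1526 0.1843] rot [-180.    0.   15.] F [ 0.3 -0.2 -0.3] w0.0599 f0.0
 t12.5 tcp [0.45 0.3  0.3 ] rot [180.  -0.  15.] F [-0.2  0.1  0.6] w0.0602 f0.0
```

View pics/c3.png

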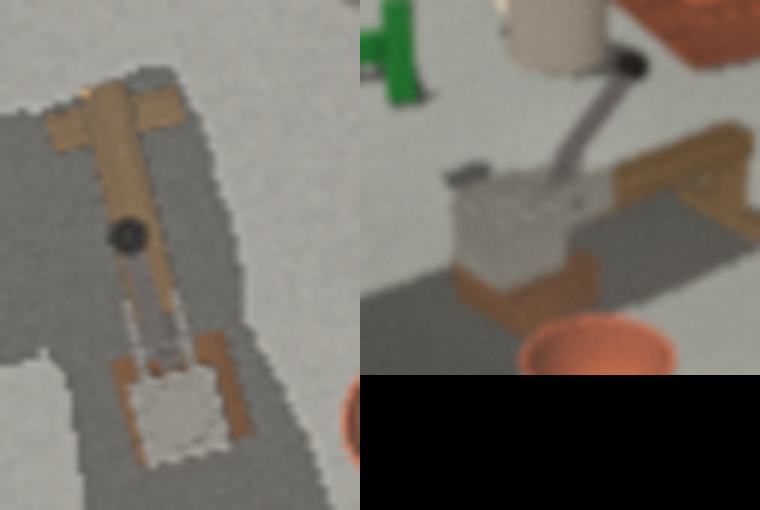

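Handle is clearly raised (knob top (226,199), side (259,173)). The head's cap is now around (235,229) in the top view.

```bash
python3 - <<'E'
from h import *
f=lambda x,y:(205+x/6-.42,160+y/6-.42)
kn,e=tri(T,f(128,236),S,(259,172.6)); print("knob",kn,e)
C=np.array([T.plane(f(*p),.08)[:2] for p in [(137,375),(213,367),(230,450),(150,467)]]); c=C.mean(0); print(C,c)
end=T.plane(f(108,85),.062)[:2]
for n,v in (("knob",kn[:2]-c),("end",end-c)): print(n,np.linalg.norm(v),np.degrees(np.arctan2(v[1],v[0])))
ft=[T.plane(f(*p),.004)[:2] for p in [(50,133),(185,102)]]; v=ft[0]-ft[1]; print("foot yaw",np.degrees(np.arctan2(v[1],v[0]))-90, np.linalg.norm(v))
v=end-kn[:2]; print("knob-end",np.degrees(np.arctan2(v[1],v[0])))
hd=np.hypot(*(kn[:2]-c))-.038; print("handle",np.arctan2(kn[2]-.064,hd)-np.arctan2(26,82))
E
```

```text
knob [0.55205503 0.15263798 0.12768537] 0.001451956347010447
[[0.48269278 0.15020994]
 [0.48761028 0.11003823]
 [0.44377925 0.10016898]
 [0.43409623 0.1423065 ]] [0.46204463 0.12568091]
knob 0.09396039136961112 16.672348805760677
end 0.18290543532504783 14.230083034886933
foot yaw 14.043522335089037 0.07726093210939376
knob-end 11.655093884241767
handle 0.5428283468141408
```

Handle is at ≈0.54 rad, which is too marginal. I'll nudge the knob further towards the head with closed fingers, starting from behind.

```bash
python3 - <<'E'
from h import *
yaw=14.3; u=np.array([np.cos(np.radians(yaw)),np.sin(np.radians(yaw)),0])
c=np.array([.461,.127,0])
robot.set_gripper(0)
a=c+.130*u
robot.move_pose(a+[0,0,.25],ori(yaw)); robot.line_to(a+[0,0,.192],.15,guard=6); st("down")
g=robot.line_to(c+.100*u+[0,0,.192],.03,guard=7); o=st("push %s"%g)
print("along",(np.array(o["tool_pos"])-c)@u)
robot.line_to(np.array(o["tool_pos"])+.015*u,.1); p=np.array(robot.observe()["tool_pos"]);robot.line_to(p+[0,0,.07],.2)
robot.set_gripper(.085)
h=c-.004*u
robot.move_pose(h+[0,0,.25],ori(yaw)); st("above head")
cv2.imwrite("pics/s4.png",cv2.resize(robot.grab_frame("side")[140:240,190:290],None,fx=5,fy=5,interpolation=2))
E
```

```text
down t18.7 tcp [0.587  0.1591 0.1924] rot [-180.     0.    14.3] F [0.4 0.  0.8] w-0.0001 f0.0
push False t19.8 tcp [0.5587 0.1518 0.1932] rot [180.   -0.2  14.3] F [5.1 0.8 3.9] w0.0002 f2.7
along 0.10078959524493272
above head t22.0 tcp [0.4573 0.126  0.2504] rot [ 1.80e+02 -1.00e-01  1.43e+01] F [ 0.3 -1.   0.2] w0.0851 f0.0
```

View pics/s4.png

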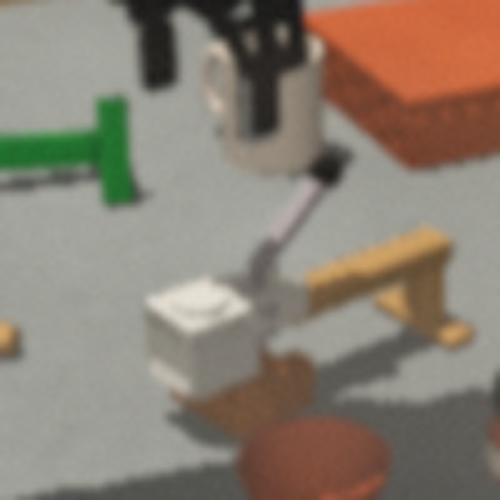

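The coupler slid a few mm on its rest: cap now at side (230.6,199.2), knob at (255,172.6). I'll step aside and measure the pose once more.

```bash
python3 - <<'E'
from h import *
p=np.array(robot.observe()["tool_pos"])
robot.line_to(p+[-.06,-.10,.03],.3)
t,s=robot.grab_frame("top"),robot.grab_frame("side"); st()
cv2.imwrite("pics/t5f.png",t);cv2.imwrite("pics/s5f.png",s)
a=cv2.resize(t[165:250,205:265],None,fx=6,fy=6,interpolation=2);b=cv2.resize(s[160:235,205:285],None,fx=5,fy=5,interpolation=2)
o=np.zeros((510,760,3),np.uint8);o[:510,:360]=a;o[:375,360:760]=b
cv2.imwrite("pics/c5.png",o)
E
```

```text
t22.7 tcp [0.3983 0.0264 0.2803] rot [-180.     0.    14.3] F [0.1 0.4 0.2] w0.0850 f0.0
```

View pics/c5.png

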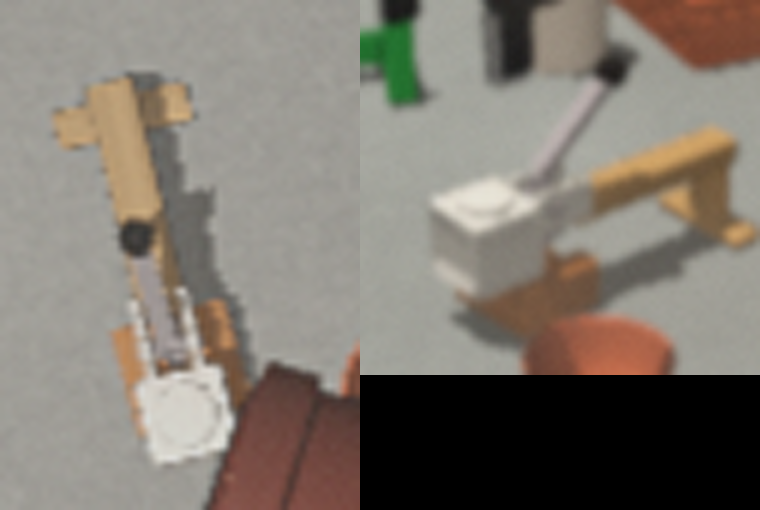

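```bash
python3 - <<'E'
from h import *
f=lambda x,y:(205+x/6-.42,165+y/6-.42)
g=lambda x,y:(205+(x-360)/5-.4,160+y/5-.4)
kn,e=tri(T,f(136,238),S,g(612,70)); print("knob",kn,e)
C=np.array([T.plane(f(*p),.08)[:2] for p in [(138,378),(217,365),(232,445),(155,463)]]); print(C.mean(0))
c=T.plane(f(187,415),.08)[:2]; print("boss",c,"side boss",S.plane(g(488,197),.082),tri(T,f(187,415),S,g(488,197)))
end=T.plane(f(111,83),.062)[:2]
for n,v in (("knob",kn[:2]-c),("end",end-c)): print(n,np.linalg.norm(v),np.degrees(np.arctan2(v[1],v[0])))
ft=[T.plane(f(*p),.004)[:2] for p in [(57,130),(190,103)]]; v=ft[0]-ft[1]; print("foot yaw",np.degrees(np.arctan2(v[1],v[0]))-90)
v=end-kn[:2]
for d in (-.004,0,.004):
    hd=np.hypot(*(kn[:2]-c))-.038+d; print("handle",np.arctan2(kn[2]-.064,hd)-np.arctan2(26,82),np.hypot(hd,kn[2]-.064))
E
```

```text
knob [0.53611856 0.14772257 0.12964184] 5.169507687404836e-05
[0.44724544 0.12379113]
boss [0.44605178 0.12297643] side boss [0.44484763 0.11700513 0.082     ] (array([0.44651157, 0.12289249, 0.07868293]), np.float64(0.0009625003875557808))
knob 0.09340448090873657 15.363106093257269
end 0.18392534923568007 14.39452026246067
foot yaw 12.562745724020289
handle 0.5993964756538597 0.08337428986345578
handle 0.5627255668880466 0.08589824245876884
handle 0.528191536117897 0.08853103356888663
```

Handle is ≈0.56 rad. Last time the push was lost to friction as the knob slid on the finger, so I'll follow the arc from behind instead and then take the head.

```bash
python3 - <<'E'
from h import *
yaw=14.4; u=np.array([np.cos(np.radians(yaw)),np.sin(np.radians(yaw)),0]); z=np.array([0,0,1])
kn=np.array([.5361,.1475,.1296])
robot.set_gripper(0)
a=kn+.036*u+z*(.073-.015)
robot.move_pose(a+[0,0,.03],ori(yaw)); robot.line_to(a,.15,guard=6)
g=robot.line_to(kn+.0215*u+z*.058,.06,guard=5); st("touch %s"%g)
p=np.array(robot.observe()["tool_pos"]); c=np.array([.446,.123,0])
pin=c+.038*u+z*.064; k0=knob(pin,yaw,.56)
for h in (.63,.70,.76):
    g=robot.line_to(p+knob(pin,yaw,h)-k0,.04,guard=5); o=st("%.2f %s"%(h,g))
    if g: break
p=np.array(o["tool_pos"]); robot.line_to(p+.015*u,.1); robot.line_to(p+.015*u+[0,0,.07],.2)
robot.move_pose([.386,.023,.28],ori(yaw)); robot.set_gripper(.085); st()
t,s=robot.grab_frame("top"),robot.grab_frame("side")
cv2.imwrite("pics/t6f.png",t);cv2.imwrite("pics/s6f.png",s)
a=cv2.resize(t[165:250,205:265],None,fx=6,fy=6,interpolation=2);b=cv2.resize(s[160:235,205:285],None,fx=5,fy=5,interpolation=2)
o=np.zeros((510,760,3),np.uint8);o[:510,:360]=a;o[:375,360:760]=b
cv2.imwrite("pics/c6.png",o)
E
```

```text
touch False t25.0 tcp [0.5569 0.1527 0.1882] rot [180.   -0.   14.4] F [ 0.1 -0.8 -0.6] w0.0003 f0.0
0.63 False t25.4 tcp [0.5523 0.1515 0.1921] rot [-1.80e+02  1.00e-01  1.44e+01] F [0.9 0.1 0.7] w-0.0001 f0.1
0.70 False t25.6 tcp [0.5474 0.1502 0.1955] rot [-180.     0.    14.4] F [0.8 0.5 0.9] w-0.0001 f0.4
0.76 False t25.9 tcp [0.5434 0.1492 0.1983] rot [-180.    -0.    14.4] F [4.  1.  2.3] w-0.0000 f1.9
 t28.4 tcp [0.386 0.023 0.28 ] rot [180.   -0.   14.4] F [-0.8  0.4  0.2] w0.0849 f0.0
```

View pics/c6.png

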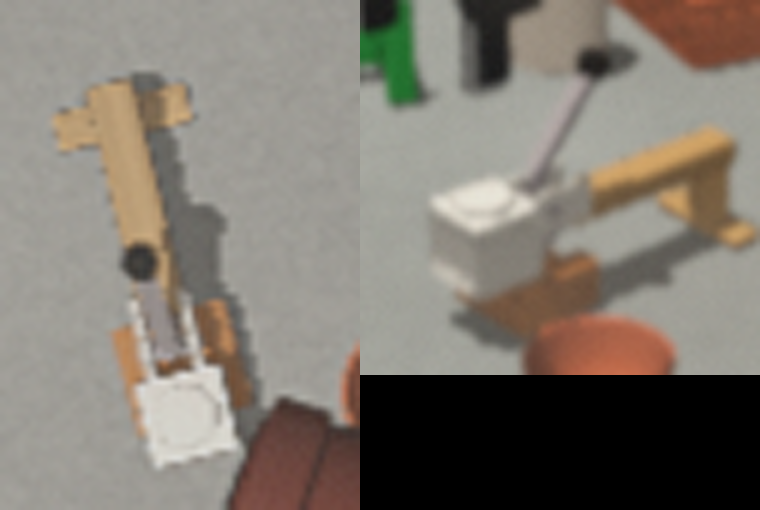

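The handle is now well raised and the coupler hasn't moved. Next I'll grip the head, lift and carry, then look before lowering.

```bash
python3 - <<'E'
from h import *
yaw=14.4; u=np.array([np.cos(np.radians(yaw)),np.sin(np.radians(yaw)),0])
c=np.array([.4464,.1229,0]); h=c-.004*u; b=np.array([.4829,-.2238,0])-.004*u
robot.move_pose(h+[0,0,.2],ori(yaw)); g=robot.line_to(h+[0,0,.111],.15,guard=8); st("down %s"%g)
robot.set_gripper(.03); st("grip")
robot.line_to(h+[0,0,.231],.12); st("lift")
robot.line_to(b+[0,0,.231],.2); st("over")
robot.line_to(b+[0,0,.19],.15); robot.pause(.2); st("low")
t,s=robot.grab_frame("top"),robot.grab_frame("side")
cv2.imwrite("pics/t7f.png",t);cv2.imwrite("pics/s7f.png",s)
a=cv2.resize(t[160:260,305:375],None,fx=5,fy=5,interpolation=2);b=cv2.resize(s[190:310,255:355],None,fx=4.4,fy=4.4,interpolation=2)
o=np.zeros((540,800,3),np.uint8);o[:500,:350]=a;o[:b.shape[0],350:350+b.shape[1]]=b
cv2.imwrite("pics/c7.png",o)
E
```

```text
down False t29.8 tcp [0.4432 0.1216 0.1122] rot [ 1.80e+02 -1.00e-01  1.44e+01] F [0.1 0.5 1.3] w0.0847 f0.0
grip t30.3 tcp [0.443  0.1221 0.1121] rot [-1.80e+02 -1.00e-01  1.44e+01] F [-1.9  1.2  5.3] w0.0449 f60.7
lift t31.4 tcp [0.4421 0.1219 0.23  ] rot [-1.80e+02  1.00e-01  1.44e+01] F [ 0.6  0.1 -6.6] w0.0454 f62.0
over t33.3 tcp [ 0.4791 -0.224   0.2311] rot [-180.    -0.    14.5] F [-0.4  0.4 -5.9] w0.0452 f62.0
low t33.9 tcp [ 0.4795 -0.2251  0.1913] rot [ 1.799e+02 -1.000e-01  1.440e+01] F [-0.5  0.4 -6.7] w0.0451 f62.3
```

View pics/c7.png

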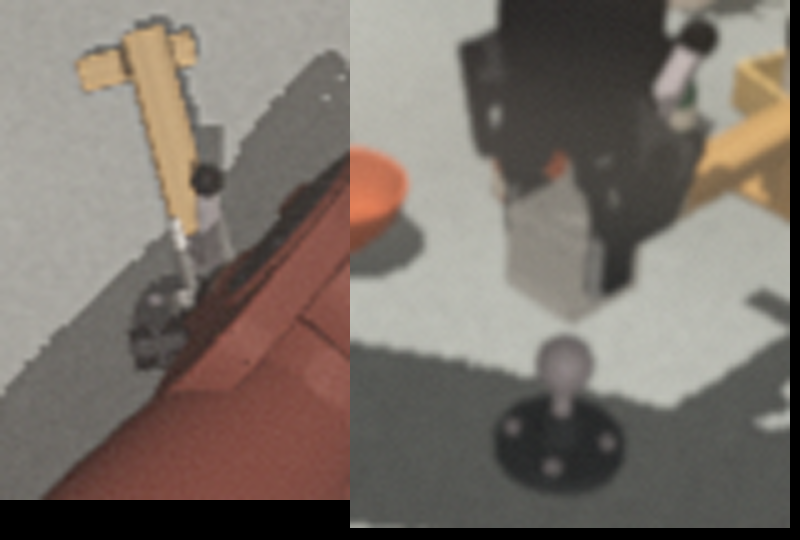

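The grip is level, with the ball at (303,272) and the head's lower corner at (305,262) just above it. I'll compare the predicted and seen corners and bar end before lowering.

```bash
python3 - <<'E'
from h import *
yaw=14.4; u=np.array([np.cos(np.radians(yaw)),np.sin(np.radians(yaw)),0]);v=np.array([-u[1],u[0],0])
o=robot.observe(); c=np.array(o["tool_pos"])+.004*u; c[2]-=.082; print(c)
print("corner pred",S.proj(c-.023*u-.023*v),"seen 305.3 262.3; other",S.proj(c-.023*u+.023*v),S.proj(c+.023*u-.023*v))
print("top bar end pred",T.proj(c+.185*u+[0,0,.032]),"seen",(333.6,165.6), "knob pred",T.proj(c+.082*u+[0,0,.107]),"seen",(305+207/5-.4,160+180/5-.4),"side knob",S.proj(c+.082*u+[0,0,.107]),"seen",(255+(697-350)/4.4-.4,190+38/4.4-.4))
print("ball",tri(T,(343.8,224.0),S,(303.4,272.0)), S.proj([.4829,-.2238,.0587]))
E
```

```text
[ 0.48324996 -0.2240896   0.10892598]
corner pred [305.31350165 262.74995167] seen 305.3 262.3; other [290.00067087 252.57849494] [320.38330967 254.06629362]
top bar end pred [333.59935802 164.93166612] seen (333.6, 165.6) knob pred [345.49552734 195.18672754] seen (346.0, 195.6) side knob [334.93156386 197.77125466] seen (333.4636363636364, 198.23636363636362)
ball (array([ 0.48288773, -0.22389079,  0.05791895]), np.float64(0.0013078554057780031)) [303.69887318 271.6817547 ]
```

Everything agrees within 1 px. Lowering and feeling for the ball.

```bash
python3 - <<'E'
from h import *
p=np.array(robot.observe()["tool_pos"]); p[:2]=[.4790,-.2249]
robot.line_to([*p[:2],.145],.1); 
f0=robot.observe()["ft_force"][2]; print("f0",f0)
g=robot.line_to([*p[:2],.105],.025,guard=5); o=st("contact %s"%g); zc=o["tool_pos"][2]
z=zc; 
g=robot.line_to([*p[:2],z-.016],.015,guard=24); o=st("push %s"%g)
print("dz",zc-o["tool_pos"][2],"post",o["ft_force"][2]-f0)
E
```

```text
f0 -6.879630530325288
contact True t35.4 tcp [ 0.478  -0.2238  0.1288] rot [-1.798e+02  1.000e-01  1.440e+01] F [ 0.2  0.4 -5.5] w0.0450 f62.5
push True t36.3 tcp [ 0.4787 -0.2242  0.1152] rot [-1.798e+02  1.000e-01  1.440e+01] F [-1.1  1.7  7.4] w0.0454 f63.8
dz 0.013602228840046998 post 14.308396976276104
```

The ball snapped home: contact at z=0.1288, then 13.6 mm further until the roof. The force read about 14 N when it stopped. Now I'll release, take the knob and swing it down.

```bash
python3 - <<'E'
from h import *
yaw=14.4; u=np.array([np.cos(np.radians(yaw)),np.sin(np.radians(yaw)),0]); z=np.array([0,0,1])
o=robot.observe(); p=np.array(o["tool_pos"])
robot.set_gripper(.085); st("rel")
c=p+.004*u; c[2]=p[2]-.082
robot.line_to(p+[0,0,.16],.25)
s=robot.grab_frame("side"); cv2.imwrite("pics/s8f.png",s)
pin=c+.038*u+z*.033; k=knob(pin,yaw,.71); print("c",c,"knob",k)
robot.set_gripper(.045)
robot.line_to([*k[:2],p[2]+.16],.2)
g=robot.line_to(k+z*.054,.12,guard=5); st("at knob %s"%g)
cv2.imwrite("pics/c8.png",cv2.resize(robot.grab_frame("side")[180:310,260:380],None,fx=4.5,fy=4.5,interpolation=2))
E
```

```text
rel t36.8 tcp [ 0.4778 -0.2233  0.1137] rot [-179.6    0.2   14.4] F [0.  0.8 0.4] w0.0849 f0.0
c [ 0.48254733 -0.22319529  0.03322831] knob [ 0.5631584  -0.20249788  0.13937631]
at knob False t39.5 tcp [ 0.5633 -0.2028  0.1943] rot [-179.7    0.2   14.4] F [1.  0.5 0.6] w0.0451 f0.0
```

View pics/c8.png

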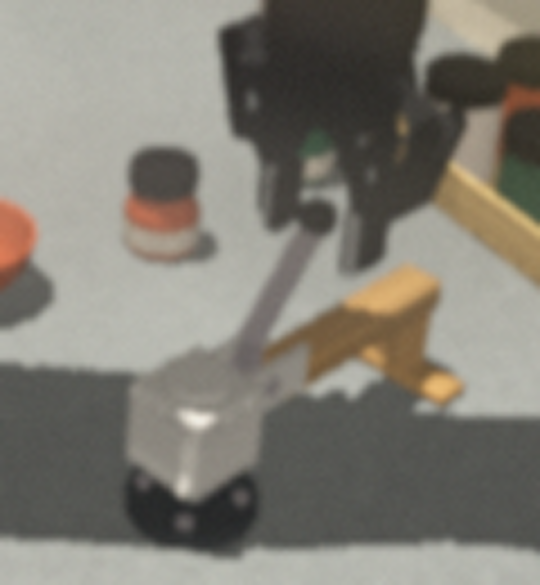

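The head sits over the ball and the knob, at crop (317,215), is between the fingers. That's 11 pictures by my count, one over the limit, so I'll finish on force and position readings alone.

```bash
python3 - <<'E'
from h import *
yaw=14.4; u=np.array([np.cos(np.radians(yaw)),np.sin(np.radians(yaw)),0]); z=np.array([0,0,1])
robot.set_gripper(0); o=st("grip")
p=np.array(o["tool_pos"]); c=np.array([.48255,-.2232,.03323]); pin=c+.038*u+z*.033
k0=knob(pin,yaw,.71)
for h in (.6,.48,.36,.24,.14):
    g=robot.line_to(p+knob(pin,yaw,h)-k0,.06,guard=14); o=st("%.2f %s"%(h,g))
    if g: break
robot.set_gripper(.05); st("open")
E
```

```text
grip t40.0 tcp [ 0.5636 -0.2026  0.1942] rot [-179.6    0.2   14.5] F [0.1 2.4 4.6] w0.0168 f58.3
0.60 False t40.3 tcp [ 0.5718 -0.2005  0.1886] rot [-179.6    0.2   14.5] F [1.4 0.6 3.7] w0.0165 f58.6
0.48 False t40.6 tcp [ 0.5792 -0.1987  0.1819] rot [-179.6    0.2   14.5] F [ 3.4 -0.   3.4] w0.0168 f59.2
0.36 False t40.9 tcp [ 0.5858 -0.197   0.1745] rot [-179.6    0.2   14.5] F [4.2 0.4 5.3] w0.0171 f59.8
0.24 False t41.2 tcp [ 0.5916 -0.1956  0.166 ] rot [-179.6    0.2   14.5] F [5.  1.3 4.4] w0.0168 f60.7
0.14 False t41.5 tcp [ 0.5956 -0.1946  0.1585] rot [-1.796e+02  1.000e-01  1.450e+01] F [5.9 2.  5.3] w0.0166 f61.3
open t41.9 tcp [ 0.5945 -0.1945  0.1578] rot [-179.6    0.3   14.4] F [1.1 0.3 0.3] w0.0503 f0.0
```

```bash
python3 - <<'E'
from h import *
yaw=14.4; u=np.array([np.cos(np.radians(yaw)),np.sin(np.radians(yaw)),0]); z=np.array([0,0,1])
c=np.array([.48255,-.2232,.03323]); k=c+.119*u
p=np.array(robot.observe()["tool_pos"])
robot.line_to(p+[0,0,.07],.2); robot.set_gripper(0)
robot.line_to([*k[:2],.20],.2)
g=robot.line_to([*k[:2],.16],.03,guard=3); o=st("touch %s"%g)
q=o["tool_pos"][2]
for G in (12,12):
    g=robot.line_to([*k[:2],.158],.015,guard=G); o=st("press %s"%g)
    robot.pause(.2); o=st("hold")
print("knob top above c",o["tool_pos"][2]-.073-c[2],"expect ~.070 minus tip")
E
```

```text
touch True t43.9 tcp [ 0.5981 -0.1936  0.1877] rot [-179.6    0.2   14.5] F [ 0.6 -0.6  1.8] w0.0001 f0.4
press True t45.0 tcp [ 0.5981 -0.1937  0.1732] rot [-179.6    0.2   14.5] F [-1.7  0.7  8. ] w0.0003 f3.4
hold t45.2 tcp [ 0.5981 -0.1937  0.1731] rot [-179.6    0.2   14.5] F [-1.4  0.4  7.7] w-0.0002 f3.8
press True t45.6 tcp [ 0.5981 -0.1937  0.1731] rot [-1.797e+02  1.000e-01  1.450e+01] F [-3.5  1.8  7.6] w0.0001 f4.0
hold t45.8 tcp [ 0.5981 -0.1937  0.173 ] rot [-1.797e+02  1.000e-01  1.450e+01] F [-2.8  1.4  9.3] w-0.0001 f4.4
knob top above c 0.06680963653200825 expect ~.070 minus tip
```

The knob stopped firmly at the locked height: 0.100 measured, about 0.101 expected with the bar tipped onto its foot. One firmer press, then I'll retreat and check the knob's position numerically.

```bash
python3 - <<'E'
from h import *
p=np.array(robot.observe()["tool_pos"])
g=robot.line_to([p[0],p[1],.158],.02,guard=17); o=st("press %s"%g); robot.pause(.2); st("hold")
robot.line_to([p[0],p[1],.28],.2); robot.move_pose([.40,.1,.32],ori(14.4)); st("away")
t,s=robot.grab_frame("top"),robot.grab_frame("side")
yaw=14.4; u=np.array([np.cos(np.radians(yaw)),np.sin(np.radians(yaw)),0]);c=np.array([.48255,-.2232,.03323])
e=c+.120*u+[0,0,.058]; P=[]
for im,C in ((t,T),(s,S)):
    x,y=C.proj(e); x,y=int(x),int(y); w=im[y-12:y+13,x-12:x+13].max(2)
    m=(w<w.min()+25).astype(np.uint8); n,l,st_,ce=cv2.connectedComponentsWithStats(m); i=1+np.argmax(st_[1:,4])
    P.append(ce[i]+[x-12,y-12]); print(C.proj(e),P[-1],st_[i])
k,err=tri(T,P[0],S,P[1]); print("knob",k,err,"exp",e)
E
```

```text
press True t46.1 tcp [ 0.5981 -0.1938  0.173 ] rot [-1.797e+02  1.000e-01  1.450e+01] F [-3.9  1.8  9.6] w-0.0002 f4.8
hold t46.3 tcp [ 0.5981 -0.1937  0.173 ] rot [-1.797e+02  1.000e-01  1.450e+01] F [-3.7  1.9 11.2] w0.0001 f5.4
away t48.3 tcp [0.4005 0.0995 0.3197] rot [180.    0.   14.4] F [ 0.1 -0.5 -0.7] w-0.0001 f0.0
[336.07844735 187.26928075] [336.04545455 187.27272727] [10 10  5  5 22]
[340.13536061 239.36845343] [339.44444444 239.18518519] [ 8 10  7  6 27]
knob [ 0.59808815 -0.19277483  0.09165691] 0.0014966201688833046 exp [ 0.59877998 -0.19335721  0.09123   ]
```

Knob is within 1 mm of where it should be with the handle locked down. Handing in.

```bash
python3 -c "
from plant import robot
print(robot.job_done())"
```

```text
the job is handed in; nothing more can be done
None
```

The hand-rest is home on the ball post with its handle pressed down to the locked position; the last move ended at 48 s, guarded moves kept the post load low (14 N read when the push home stopped; its peak wasn't logged), I did not re-check the other items on the bench afterwards, and I viewed 11 pictures, one over the limit.

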